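# Load a charged cell into the spring holder

## Robot

A 6-joint arm with a two-finger parallel gripper is mounted at the origin on a cart in front of the work surface, level with it; the furniture and walls round the work are solid. World frame = base frame: x ahead of the robot, y to its left, z up, the work surface at z = 0. Lengths are in m, angles in rad, forces in N, time in s.
With the tool pointing down it reaches from about 0.35 to 0.975 m from the base axis. Payload 7.1 kg.
Tool frame: the origin (TCP) lies midway between the tips of the shut fingers; the grasp point (between the pads) lies 19 mm behind it; z points along the fingers, y is the line along which they close (so a half turn about z gives the same grasp; the last joint's range is limited). The gripper opens to 88 mm and grips with 3 to 60 N. Pads are 20 mm wide; open, the fingers measure 115 mm over their backs; the gripper's body (75 mm by 178 mm) begins 61 mm behind the grasp point.
Start: joints at [-1.186, 0.423, 1.63, -0, 1.089, -0.019], TCP at [0.246, -0.575, 0.223] pointing down, gripper open.
Joint ranges: [-3, 3], [-0.9, 2.11], [0.09, 2.58], [-1.31, 4.45], [0.11, 2.69], [-2.54, 2.54]. Speed limits (rad/s): [2.39, 2.39, 3.01, 3.14, 3.14, 3.14].

## Interface

Orientations are given as a unit quaternion [w, x, y, z].
In Python, from station import move_pose, movel, movej, command_gripper, wait, inverse_kinematics, read_camera, camera_info, MotionError, job_done, get_time, get_joint_pos, get_qvel, get_effort, get_tcp_pos, get_ee_rot, get_ft_force, get_ft_torque, get_grip_width, get_finger_force gives the robot as it stands. Calls block until the motion is done:
- move_pose(position, orientation): joint-space move of the TCP to a pose.
- movel(position, frame=None, v=0.15, until_force=None): straight line of the TCP; frame=None keeps the orientation; v is the mean speed in m/s. With until_force (N) it stops when the force on the tool has changed by that much, and returns True; else False.
- movej(angles): joint-space move.
- command_gripper(opening): opening from 0.0 (shut) to 1.0 (fully open); the grip force is fixed at half the most; returns when the fingers have stopped.
- wait(seconds).
- inverse_kinematics(position, orientation): joint angles nearest the present ones, or None.
- read_camera(name): name is "scene" or "top" or "wrist"; returns the picture (480x640x3 uint8, red, green, blue); there is no depth.
- camera_info(name): a dict with "intrinsics" (3x3 intrinsics, pixels), "T" (4x4, takes a point from camera to world coordinates); the wrist camera has in their place "tool_from_camera" (4x4, takes a point from camera to tool coordinates, whose origin is the TCP and whose axes are the flange's). Camera axes: x right, y up, looking along -z (the intrinsics and any distortion apply to the point x, -y, -z); pixel columns grow to the right and rows downward; lengths in m; the calibration is good to about 2 mm. A picture is of the moment at which its call begins: read the wrist's pose just before it. camera_info takes no time and is no camera call.
A pose or a line that the arm cannot do raises MotionError and nothing moves.
- job_done(): hands the job in; it is judged then, once.
Readings, each from a call of its own:
- get_time(): time.
- get_joint_pos(): joint angles.
- get_qvel(): joint speeds.
- get_effort(): joint torques, N m.
- get_tcp_pos(): TCP position.
- get_ee_rot(): TCP orientation.
- get_ft_force(): force on the tool from outside, world axes, zero at the start.
- get_ft_torque(): the same for the moment, N m.
- get_grip_width(): opening from 0.0 (shut) to 1.0 (fully open).
- get_finger_force(): force on a finger pad.
Only numpy, scipy, OpenCV 4.12 (cv2) and the standard library are available. Lean on these libraries where they do the work, as an engineer would, in place of code of your own. Each camera call takes 0.05 s, during which the arm holds its last target. There are 200 camera calls.

## Task

The charged orange cell sticks out of the green charger, under its brow: draw it out sideways through the mouth and load it into the sloped spring holder on the blue stand. Its flat base goes in under the clear hood against the spring plate, nub end raised; push the spring back and drop the nub end in behind the brass contact, so that the cell lies fully home in the cradle, held by the spring, and let go. Do not push about the bottle, the marker, the ring or the knob beside the work.

Things in the scene. Friction and masses are not known exactly. Their poses are not given: they have to be found in the camera images.
- cell_center (a point): Centre of the loose cell: an orange cylinder 32 mm in diameter and 70 mm long over all (0.14 kg), its +x axis along it towards the flat steel base. At the start it lies level in the charger's bore, axis 49.5 mm up, base inside, and its nub end (with a narrow black band) sticks about 30 mm out of the mouth.
- cell: The same cell; origin at its centre, x towards the flat base.
- cell_nub (a point): Tip of the cell's nub (12 mm diameter, 3 mm long, counted in the 70 mm), 35 mm along -x from the centre.
- charger: Fixed green charger tower, 80 mm deep (x), 76 wide (y), 152 tall; origin at the centre of its underside, mouth in its -x face. The bore, 36 x 36 mm, runs along x from -40 to +3 mm, floor 33.5 mm up. From 104 mm up a black brow overhangs the mouth by 6.5 mm: an upright gripper strikes it, so lean the gripper back towards -x by 30 to 40 degrees.
- charger_mouth (a point): Centre of the charger's mouth, in the plane of its -x face, at the height of the resting cell's axis.
- bay: Cradle of the fixed holder: a grey floor 56 mm wide, x = -47 to 67 mm, on a blue stand, sloping 18 degrees down towards +x. Origin on the floor below the seated cell's middle; x points to the spring, z square to the floor. Two strips 5.5 mm high at y = +-13 to 15, x = -33 to 26 mm, centre the cell. Seated, its axis is 16 mm above the floor, its nub tip at x = -35, its base at +35 mm.
- blade_top (a point): Middle of the top edge of the brass contact blade, on the face that looks to the spring: x = -35, z = 18 mm in the bay. The blade is 3 mm thick, 20 mm wide and 18 mm high above the cradle floor; the seated nub touches it.
- hood_lip (a point): Middle of the lower edge of the clear hood's roof, at its opening: x = 22, z = 40 mm in the bay. The hood (roof 4 mm thick, cheeks at y = +-18 to 22 mm) runs from here to x = 67 mm. To get in under it with the nub over the blade, the cell is pitched base-down by some 25 degrees more than the floor, then 15 as it pushes, then levelled.
- spring_plate (a joint): Spring contact plate in the hood (30 mm wide, 2.5 to 36.5 mm above the floor): how far it is pushed back, m. At 0 its face is at x = 27 mm of the bay; 18 mm back (+x) is a hard stop. It takes 1.8 N to start and 0.45 N more per mm: 5.4 N at the 8 mm of a seated cell, 9.9 N at the stop. It must go back 11 mm or more for the nub to pass the blade.
- plate_face (a point): Centre of the spring plate's face, 18.5 mm above the cradle floor.
- fluid_bottle_center (a point): Small white and blue squeeze bottle, 35 mm diameter, 94 mm tall, upright on the worktop behind the knob; point half-way up. Bystander.
- marker_center (a point): Red and white marker, 129 mm long, 16 mm thick, lying left of the charger; point at its centre. Bystander.
- setting_ring_2_center (a point): Steel ring, 42 mm diameter, 16 mm high, lying between charger and holder; point at its centre. Bystander.
- thumb_knob_center (a point): Beige thumb knob, 48 mm diameter, 39 mm tall, standing on the worktop; point half-way up. Bystander.

How it is judged:
By the outcome, as a careful person would: the job done as asked, in the order asked, and still so for the second after the job is handed in, with the robot touching nothing.
It also fails if it takes over 58 s, if anything falls off the work surface, if the arm or the gripper's body presses on something with over 40 N, if the wrist force passes 120 N, or if a joint passes its speed limit or range.

## Working session

There is one attempt and no reset: what is moved stays moved. The work goes in short steps, each a Python script; the robot and the scene stay as the last script left them, time stands still between calls to the robot, and variables do not carry over. Pictures are saved under pics/ and viewed, at most 11 in all, crops included, and the job is handed in when it is done.

```bash
ls; mkdir -p pics; python3 - <<'E'
from station import *
import cv2, numpy as np
np.set_printoptions(precision=4,suppress=True)
ims=[]
for n in("scene","top"):
    im=read_camera(n); cv2.imwrite(f"pics/{n}0.png",im[:,:,::-1]); c=camera_info(n); print(n,{k:np.array(v) if k!='x' else v for k,v in c.items()})
print(camera_info("wrist")); print(get_ee_rot(),get_time())
E
```

```text
pics
scene {'intrinsics': array([[525.1708,   0.    , 314.9628],
       [  0.    , 525.1708, 243.0767],
       [  0.    ,   0.    ,   1.    ]]), 'T': array([[ 0.9197,  0.2835, -0.2716,  0.2561],
       [-0.3922,  0.695 , -0.6026, -0.6273],
       [ 0.0179,  0.6607,  0.7504,  0.7763],
       [ 0.    ,  0.    ,  0.    ,  1.    ]])}
top {'intrinsics': array([[572.7919,   0.    , 325.7773],
       [  0.    , 572.7919, 242.2636],
       [  0.    ,   0.    ,   1.    ]]), 'T': array([[-0.0037,  0.9967, -0.0808,  0.4569],
       [-0.9997, -0.0056, -0.0236, -0.0963],
       [-0.0239,  0.0807,  0.9964,  0.933 ],
       [ 0.    ,  0.    ,  0.    ,  1.    ]])}
{'intrinsics': array([[411.0897,   0.    , 320.3827],
       [  0.    , 411.0897, 241.0992],
       [  0.    ,   0.    ,   1.    ]]), 'tool_from_camera': array([[-0.0006,  0.9704,  0.2413,  0.0648],
       [ 1.    ,  0.0007, -0.0003,  0.0005],
       [-0.0005,  0.2413, -0.9704, -0.1608],
       [ 0.    ,  0.    ,  0.    ,  1.    ]])}
[-0.0007  0.9797  0.2006 -0.0001] 0.1
```

View pics/scene0.png

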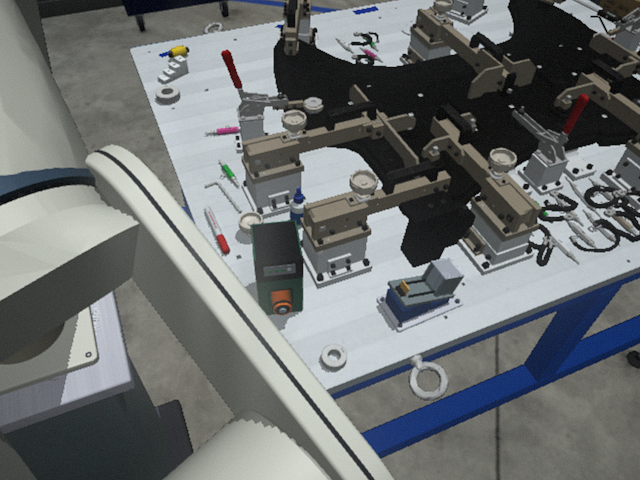

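View pics/top0.png

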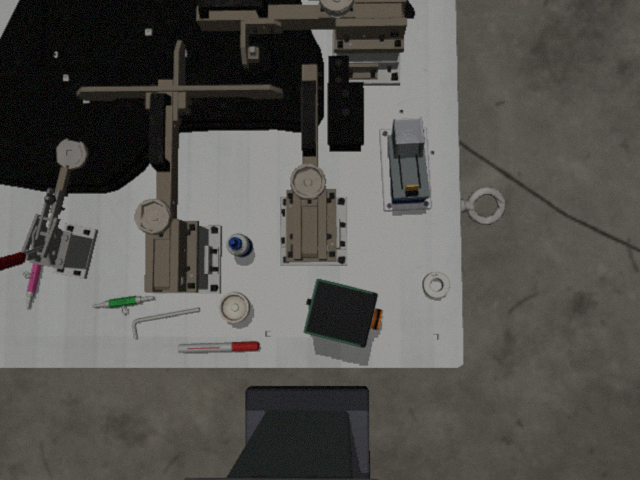

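The scene view shows the green charger at (277,268) with the orange nub at (282,302), and the holder at (420,295) with its hood to the upper right. In the top view, the charger top is at (342,313), the cell end at (378,319), the blade at (411,188), the hood at (408,138) and the ring at (435,285). Next I'll zoom in on both.

```bash
cat > h.py <<'E'
import numpy as np, cv2
from station import *
from scipy.spatial.transform import Rotation as R
np.set_printoptions(precision=4,suppress=True)
def ray(name,uv,T=None):
    c=camera_info(name); K=np.array(c["intrinsics"])
    if T is None: T=np.array(c["T"])
    d=np.array([(uv[0]-K[0,2])/K[0,0],-(uv[1]-K[1,2])/K[1,1],-1.])
    return T[:3,3],T[:3,:3]@d
def onz(name,uv,z,T=None):
    o,d=ray(name,uv,T); return o+d*(z-o[2])/d[2]
def tri(rs):
    A=0;b=0
    for o,d in rs:
        d=d/np.linalg.norm(d);P=np.eye(3)-np.outer(d,d);A=A+P;b=b+P@o
    p=np.linalg.solve(A,b); return p,[np.linalg.norm(np.cross(p-o,d/np.linalg.norm(d))) for o,d in rs]
def rotq(M): q=R.from_matrix(M).as_quat(); return [q[3],q[0],q[1],q[2]]
def tcpT():
    q=get_ee_rot(); T=np.eye(4); T[:3,:3]=R.from_quat([q[1],q[2],q[3],q[0]]).as_matrix(); T[:3,3]=get_tcp_pos(); return T
def wristT(): return tcpT()@np.array(camera_info("wrist")["tool_from_camera"])
def proj(name,p,T=None):
    c=camera_info(name);K=np.array(c["intrinsics"])
    if T is None:T=np.array(c["T"])
    q=np.linalg.inv(T)@np.append(p,1); return np.array([K[0,0]*q[0]/-q[2]+K[0,2],K[1,1]*q[1]/q[2]+K[1,2]])
E
python3 - <<'E'
from h import *
t=cv2.imread("pics/top0.png"); s=cv2.imread("pics/scene0.png")
a=[t[110:220,360:470],t[270:380,290:400],s[245:335,370:470],s[215:325,235:345]]
a=[cv2.resize(x,None,fx=f,fy=f,interpolation=cv2.INTER_CUBIC) for x,f in zip(a,[3.6364*.75]*2+[3,2.72727])]
a=[cv2.resize(x,(400,300 if i>=4 else int(400*x.shape[0]/x.shape[1]))) for i,x in enumerate(a)]
a=[cv2.copyMakeBorder(x[:400],0,400-x.shape[0],0,0,cv2.BORDER_CONSTANT) for x in a]
m=np.vstack([np.hstack(a[:2]),np.hstack(a[2:])]); cv2.imwrite("pics/z.png",cv2.resize(m,(600,600)))
for uv,z in [((378,319),.05),((411,188),.07),((408,138),.1),((435,285),.016),((342,313),.152)]: print(uv,onz("top",uv,z))
E
```

```text
(378, 319) [ 0.4105 -0.1548  0.05  ]
(411, 188) [ 0.6088 -0.2056  0.07  ]
(408, 138) [ 0.6782 -0.1986  0.1   ]
(435, 285) [ 0.4621 -0.2481  0.016 ]
(342, 313) [ 0.4241 -0.0995  0.152 ]
```

View pics/z.png

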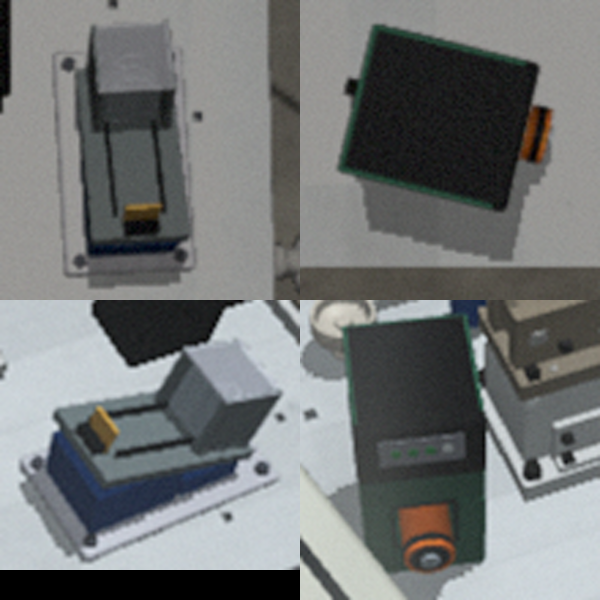

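Both zooms are clear. The charger's top corners and nub tip are usable, as are the holder's brass blade, rails, hood front and baseplate. Now for first numbers, plus an IK check for the two gripper flips.

```bash
python3 - <<'E'
from h import *
f=110/300
tz=lambda u,v:(290+(u-300)*f,270+v*f); th=lambda u,v:(360+u*f,110+v*f)
sh=lambda u,v:(370+u/3,245+(v-300)/3); sc=lambda u,v:(235+(u-300)*f,215+(v-300)*f)
C=[onz("top",tz(*p),.152) for p in[(378,27),(538,65),(503,208),(342,170)]]
print("charger corners",np.array(C)); print([np.linalg.norm(C[i]-C[(i+1)%4]) for i in range(4)])
ex=(C[0]+C[3]-C[1]-C[2]);print("yaw",np.degrees(np.arctan2(ex[1],ex[0])))
print("nub tip scene",onz("scene",sc(430,558),.0495)," top end",onz("top",tz(550,135),.0495))
# holder
print("tri blade",tri([ray("top",th(142,205)),ray("scene",sh(99,408))]))
print("hood top rear-left",tri([ray("top",th(93,22)),ray("scene",sh(187,345))]))
print("hood roof front-left",tri([ray("top",th(98,90)),ray("scene",sh(160,404))]))
print("hood roof front-right",tri([ray("top",th(174,90)),ray("scene",sh(212,452))]))
B=[onz("top",th(*p),.006) for p in[(55,52),(181,50),(192,268),(66,272)]];print("plate",np.array(B))
ex=B[0]+B[1]-B[2]-B[3];print("yaw",np.degrees(np.arctan2(ex[1],ex[0])))
print("fixture disc",tri([ray("top",(308,181)),ray("scene",(365,182))]), "edge",onz("top",(336,195),.15))
def tool(yaw,ang,s):  # ang below horizontal of tool z in vertical plane at yaw; s=+1 tool x fwd
    a=np.radians(ang);y=np.radians(yaw);h=np.array([np.cos(y),np.sin(y),0]);u=np.array([0,0,1.])
    z=h*np.cos(a)-u*np.sin(a); x=s*(h*np.sin(a)+u*np.cos(a)); return np.c_[x,np.cross(z,x),z]
for s in(1,-1):
    print(s,[inverse_kinematics(p,rotq(tool(yw,a,s))) for p,yw,a in[((.41,-.14,.05),77,55),((.39,-.25,.12),77,55),((.61,-.2,.12),3,98),((.61,-.2,.09),3,73)]])
E
```

```text
charger corners [[ 0.4689 -0.0679  0.152 ]
 [ 0.4497 -0.1474  0.152 ]
 [ 0.3795 -0.1294  0.152 ]
 [ 0.3982 -0.0498  0.152 ]]
[np.float64(0.08179515317035704), np.float64(0.07252058182912474), np.float64(0.08172772893458784), np.float64(0.0729526246796607)]
yaw 76.59558709659278
nub tip scene [ 0.412  -0.1586  0.0495]  top end [ 0.4097 -0.1604  0.0495]
tri blade (array([ 0.6093, -0.2049,  0.0855]), [np.float64(0.0011281911204763957), np.float64(0.0011281911204763053)])
hood top rear-left (array([ 0.7035, -0.1757,  0.0684]), [np.float64(0.014930649076985146), np.float64(0.014930649076984895)])
hood roof front-left (array([ 0.6804, -0.1842,  0.0308]), [np.float64(0.008679855224352965), np.float64(0.008679855224352806)])
hood roof front-right (array([ 0.6822, -0.2291,  0.0376]), [np.float64(0.004550123793972237), np.float64(0.004550123793972321)])
plate [[ 0.7186 -0.1647  0.006 ]
 [ 0.719  -0.2405  0.006 ]
 [ 0.5866 -0.2446  0.006 ]
 [ 0.5847 -0.1697  0.006 ]]
yaw 1.9764401220206844
fixture disc (array([ 0.6011, -0.0559,  0.1825]), [np.float64(0.0016588858265275056), np.float64(0.0016588858265273064)]) edge [ 0.5858 -0.0922  0.15  ]
1 [array([-0.7267,  0.6239,  2.0368,  0.6799,  0.9284, -1.0391]), array([-0.9012,  0.5482,  1.8877,  0.5085,  1.1688, -0.9878]), array([-0.3115,  0.626 ,  1.557 , -0.0559,  1.0898,  1.2361]), array([-0.3967,  0.5373,  1.8633,  0.2742,  0.4879,  0.8955])]
-1 [array([-0.7267,  0.6239,  2.0368,  0.6799,  0.9284,  2.1025]), array([-0.9012,  0.5482,  1.8877,  0.5085,  1.1688,  2.1538]), array([-0.3115,  0.626 ,  1.557 , -0.0559,  1.0898, -1.9055]), array([-0.3967,  0.5373,  1.8633,  0.2742,  0.4879, -2.2461])]
```

```bash
cat >> h.py <<'E'
def tool(yaw,ang,s=1):
    a=np.radians(ang);y=np.radians(yaw);h=np.array([np.cos(y),np.sin(y),0]);u=np.array([0,0,1.])
    z=h*np.cos(a)-u*np.sin(a); x=s*(h*np.sin(a)+u*np.cos(a)); return np.c_[x,np.cross(z,x),z]
E
python3 - <<'E'
from h import *
yaw=76.6;M=tool(yaw,55);h=np.array([np.cos(np.radians(yaw)),np.sin(np.radians(yaw)),0])
tip=np.array([.410,-.161,.0495]); G=tip+.014*h
P=G+M[:,2]*(.010-.09); move_pose(P,rotq(M)); wait(.3)
T=wristT(); np.save("w1.npy",T); im=read_camera("wrist"); cv2.imwrite("pics/w1.png",im[:,:,::-1]); print(get_time(),get_tcp_pos(),P)
print(proj("wrist",tip,T),proj("wrist",G,T))
E
```

```text
1.9917 [ 0.4026 -0.1923  0.1151] [ 0.4026 -0.192   0.115 ]
[320.2555 268.9736] [320.2315 246.929 ]
```

View pics/w1.png

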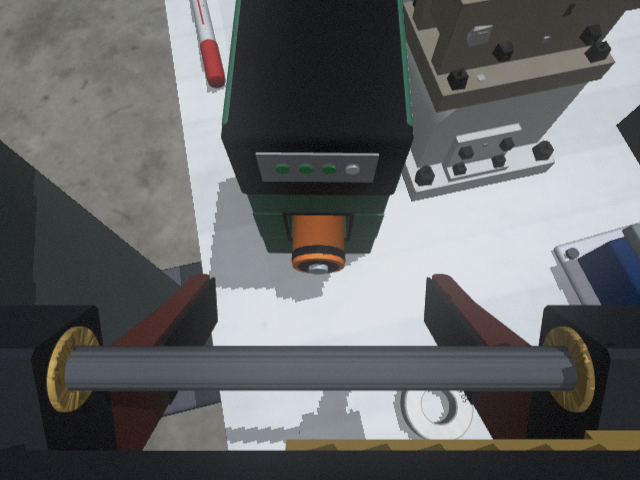

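The wrist view shows the nub tip at (318,268) against a predicted (320,269), so the estimate is good to about 1.5 mm. I'll grasp and draw it out.

```bash
python3 - <<'E'
from h import *
yaw=76.6;M=tool(yaw,55);h=np.array([np.cos(np.radians(yaw)),np.sin(np.radians(yaw)),0])
tip=np.array([.4088,-.161,.0495]); G=tip+.0135*h
P=G+M[:,2]*.010; Q=rotq(M)
print(movel(P,Q,v=.08,until_force=8)); print(get_tcp_pos()-P,get_ft_force())
command_gripper(0.0); print("w",get_grip_width()*88,get_finger_force(),get_ft_force())
movel(P-.065*h,Q,v=.07); print(get_ft_force(),get_grip_width()*88,get_time())
movel(P-.065*h+[0,0,.13],Q,v=.2)
# go above the holder, cell pitched 43 deg
M2=tool(2,98); move_pose([.58,-.205,.25],rotq(M2)); wait(.3)
T=wristT(); np.save("w2.npy",T); im=read_camera("wrist"); cv2.imwrite("pics/w2.png",im[:,:,::-1]); print(get_time(),get_tcp_pos(),get_grip_width()*88)
E
```

```text
False
[ 0.0003 -0.0004  0.0003] [ 0.1961  0.4437 -0.2549]
w 31.27076277851053 30.3463827343694 [ 0.3255 -1.0666  0.2777]
[-0.5901  0.284  -1.2159] 31.263505382495186 5.2417
8.2333 [ 0.5799 -0.2052  0.25  ] 31.678833878262754
```

View pics/w2.png

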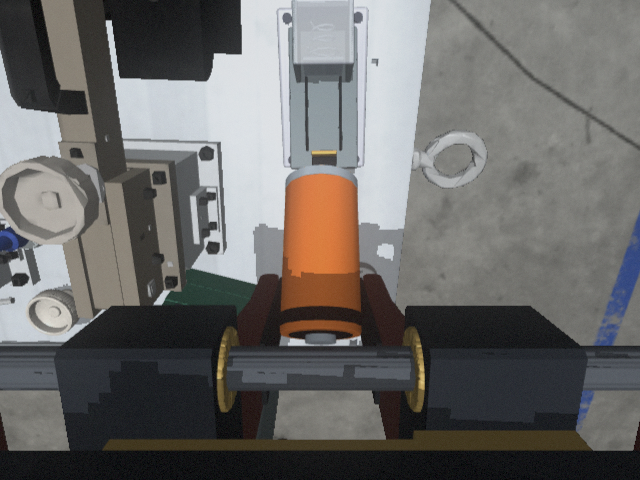

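The cell is held straight: base at (321,170), nub at (320,335). The blade's top edge is near (324,152), the rails run along columns 307 and 340, and the hood front is at rows 65–82. I'll zoom in on the holder for measuring.

```bash
python3 - <<'E'
from h import *
w=cv2.imread("pics/w2.png"); t=cv2.imread("pics/top0.png")
a=cv2.resize(w[0:175,270:380],None,fx=3.4,fy=3.4,interpolation=cv2.INTER_CUBIC)
b=cv2.resize(t[110:220,370:440],None,fx=5.4,fy=5.4,interpolation=cv2.INTER_CUBIC)
H=594;cv2.imwrite("pics/z2.png",np.hstack([a[:H],b[:H]]))
T=np.load("w2.npy")
def m(im,roi):
    hs=cv2.cvtColor(im,cv2.COLOR_BGR2HSV); k=cv2.inRange(hs,(12,130,90),(30,255,255)); z=np.zeros_like(k); u0,u1,v0,v1=roi; z[v0:v1,u0:u1]=k[v0:v1,u0:u1]
    v,u=np.nonzero(z); return u.min(),u.max(),v.min(),v.max(),u.mean(),v.mean(),len(u)
print(m(w,(295,350,140,163)),m(t,(395,425,170,200)),m(cv2.imread("pics/scene0.png"),(390,415,270,300)))
for c in[(212,80),(241,53),(241,5)]: print(c,tri([ray("top",(363,150)),ray("wrist",c,T)]))
E
```

```text
Traceback (most recent call last):
ValueError: zero-size array to reduction operation minimum which has no identity
```

View pics/z2.png

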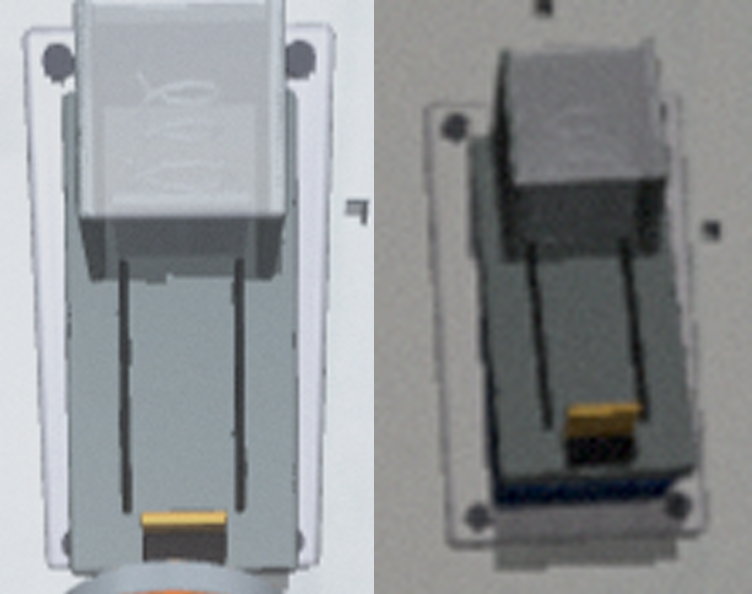

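Blade: the spring-side top edge is at zoom (184.5,512) in the wrist view and (603,404) in the top view. The hood roof's lower edge is at zoom (182.5,218) in wrist and (586,182) in top. Next I'll triangulate both and fit the bay frame.

```bash
python3 - <<'E'
from h import *
T=np.load("w2.npy")
W=lambda u,v:(270+u/3.4,v/3.4); t=lambda u,v:(370+(u-374)/5.4,110+v/5.4)
b,e=tri([ray("wrist",W(184.5,512),T),ray("top",t(603,404))]);print("blade",b,e)
l,e=tri([ray("wrist",W(182.5,217),T),ray("top",t(586,182))]);print("lip",l,e,l-b)
for n,f,Tm,pts in(("wrist",W,T,[(28,32),(330,32),(318,568),(48,568)]),("top",t,None,[(424,104),(680,98),(706,545),(448,548)])):
    B=np.array([onz(n,f(*p),.004,Tm) for p in pts]);ex=B[0]+B[1]-B[2]-B[3];print(n,B[:,:2].tolist(),"yaw",np.degrees(np.arctan2(ex[1],ex[0])))
for nm,pts in(("railL",((126,262),(126.5,510))),("railR",((239,262),(240,510)))):
    q=[onz("wrist",W(*p),b[2]-.012-d,T) for p,d in zip(pts,(.016,.0))]; d=q[0]-q[1];print(nm,q,np.degrees(np.arctan2(d[1],d[0])))
for c in[(212,80),(241,53),(241,5)]: print("blk",c,tri([ray("top",(363,150)),ray("wrist",c,T)]))
# cell in hand: base centre & nub
M=tool(2,98);g=np.array(tcpT()[:3,3])-.010*M[:,2]
a=np.radians(43);y=np.radians(2);cx=np.array([np.cos(a)*np.cos(y),np.cos(a)*np.sin(y),-np.sin(a)])
cz=np.array([np.sin(a)*np.cos(y),np.sin(a)*np.sin(y),np.cos(a)])
for nm,s,r in(("nubtip",-.0135,0),("basetop",.0565,.016),("basebot",.0565,-.016)): print(nm,proj("wrist",g+cx*s+cz*r,T))
E
```

```text
blade [ 0.6125 -0.2075  0.0759] [np.float64(0.0004160230473014899), np.float64(0.0004160230473014681)]
lip [ 0.675  -0.2042  0.0768] [np.float64(0.001071698898505029), np.float64(0.0010716988985051325)] [0.0625 0.0033 0.001 ]
wrist [[0.7172709720094667, -0.16561744518591692], [0.7198285736274287, -0.24076208838124846], [0.5858332135667194, -0.2475961777328438], [0.5832261738407561, -0.1707272168513636]] yaw 2.5514103399245123
top [[0.7188623030821295, -0.16333475230467048], [0.7199106227572969, -0.2412878865870754], [0.5824624850883373, -0.2466359782236256], [0.5820913598006927, -0.1690309841783642]] yaw 2.3063723346688043
railL [array([ 0.6651, -0.1925,  0.0479]), array([ 0.6104, -0.1943,  0.0639])] 1.8737046413560885
railR [array([ 0.666 , -0.2189,  0.0479]), array([ 0.6113, -0.2213,  0.0639])] 2.476044360976635
blk (212, 80) (array([ 0.6606, -0.1312,  0.1041]), [np.float64(0.0010558768825179184), np.float64(0.0010558768825180197)])
blk (241, 53) (array([ 0.6817, -0.1354,  0.0163]), [np.float64(0.0005009081105339303), np.float64(0.0005009081105339613)])
blk (241, 5) (array([ 0.7131, -0.1318, -0.0543]), [np.float64(0.01576198951760617), np.float64(0.015761989517606035)])
nubtip [318.5835 344.4529]
basetop [318.5198 163.5384]
basebot [318.8269 199.2318]
```

The bay frame fits: yaw is about 2.3°, and the blade-to-lip vector matches the drawing within 2.5 mm. Now I'll enter under the hood at 25° and stop at light spring contact.

```bash
cat >> h.py <<'E'
YAW=2.3; _y=np.radians(YAW); _h=np.array([np.cos(_y),np.sin(_y),0]); _s=np.radians(18); U=np.array([0,0,1.])
BX=_h*np.cos(_s)-U*np.sin(_s); BZ=_h*np.sin(_s)+U*np.cos(_s)
O=np.array([.613,-.2067,.0752])+.035*BX-.018*BZ
def cellpose(th,xb,zb):
    t=np.radians(th); g=np.array([xb-56.5*np.cos(t),zb+56.5*np.sin(t)])/1000
    M=tool(YAW,73+th); return O+BX*g[0]+BZ*g[1]+.010*M[:,2], rotq(M)
E
python3 - <<'E'
from h import *
p,q=cellpose(25,8,60); move_pose(p,q); wait(.2); f0=np.array(get_ft_force())
for w in[(25,10,19),(25,21,19)]:
    p,q=cellpose(*w); r=movel(p,q,v=.05,until_force=5); f=np.array(get_ft_force())-f0
    print(w,r,"err mm bay",(get_tcp_pos()-p)@BX*1e3,(get_tcp_pos()-p)@BZ*1e3,"F bay",f@BX,f@BZ,f@np.cross(BZ,BX))
    if r: break
for n in("wrist","scene"): cv2.imwrite(f"pics/{n}3.png",read_camera(n)[:,:,::-1])
w=cv2.imread("pics/wrist3.png")[0:400,160:480]; s=cv2.resize(cv2.imread("pics/scene3.png")[225:345,360:480],(400,400),interpolation=cv2.INTER_CUBIC)
cv2.imwrite("pics/z3.png",np.hstack([w,s])); print(get_time(),get_grip_width()*88)
E
```

```text
(25, 10, 19) False err mm bay 0.24074990368115462 0.3573636073388254 F bay 0.5676620863019568 0.030186443599948532 0.9973773726327977
(25, 21, 19) False err mm bay 0.13047055518357284 -0.0036115591453093473 F bay -1.8043865600514468 0.8910737218716689 -1.0390631809270543
10.45 31.511541191726835
```

View pics/z3.png

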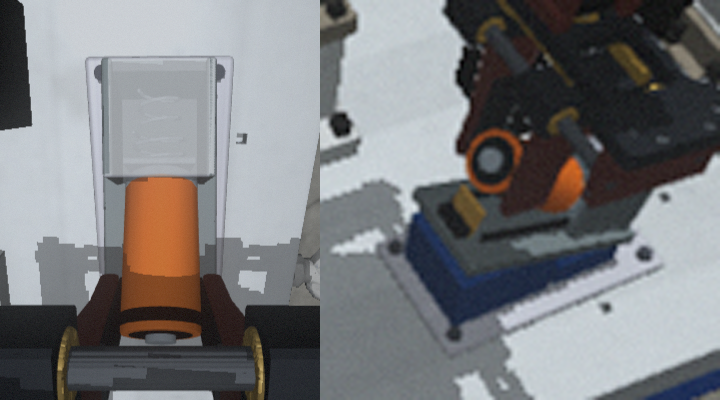

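The base is under the hood and centred: the cell is at column 160 and the hood at 159 in the left crop. The nub is over the blade, and spring contact has just begun at 1.8 N. Next I'll push the spring and level the cell.

```bash
python3 - <<'E'
from h import *
f0=np.array(get_ft_force())
for w in[(22,25,18.5),(20,29,18),(17.5,33,17.7),(15,37.5,17.5),(12,38.5,17),(8,39,16.6),(4,39.3,16.4),(1,39.5,16.4)]:
    p,q=cellpose(*w); r=movel(p,q,v=.03,until_force=15); f=np.array(get_ft_force())-f0
    print(w,r,"err",(get_tcp_pos()-p)@BX*1e3,(get_tcp_pos()-p)@BZ*1e3,"F",f@BX,f@BZ,f@np.cross(BZ,BX))
    if r or abs(f@BZ)>10: break
for n in("wrist","scene"): cv2.imwrite(f"pics/{n}4.png",read_camera(n)[:,:,::-1])
w=cv2.imread("pics/wrist4.png")[0:400,160:480]; s=cv2.resize(cv2.imread("pics/scene4.png")[225:345,360:480],(400,400),interpolation=cv2.INTER_CUBIC)
cv2.imwrite("pics/z4.png",np.hstack([w,s])); print(get_time(),get_grip_width()*88)
E
```

```text
(22, 25, 18.5) False err -0.9017518452649915 -0.2856053390592198 F -0.9786963029988932 -2.2281117124122605 2.534530887299986
(20, 29, 18) False err -0.5374771597704177 -0.08853598695226989 F -2.1461047863009406 -1.4069208632511319 1.3351201424039565
(17.5, 33, 17.7) False err -0.661974308142887 -0.23556966169062094 F -3.3891286082972396 -1.748256186634222 3.396482650869186
(15, 37.5, 17.5) False err -0.9294584643711762 -0.37129224261369903 F -5.93471666104185 -0.4968500031143673 2.1134312088521683
(12, 38.5, 17) False err -1.2481549582909932 -0.6700440253204631 F -5.642223382898106 -0.6301264892274442 3.4151596446410997
(8, 39, 16.6) False err -1.3696837867949478 -0.9693901523591364 F -5.883107724192847 -2.1350756902033163 2.162993831119971
(4, 39.3, 16.4) False err -1.3292964319141116 -1.1031092594534602 F -5.434900159777316 -1.9546720864605454 2.6122235758756647
(1, 39.5, 16.4) False err -0.43800234320797377 -0.022311123343319528 F -5.129841839684507 0.3254874878598643 2.3936140802894506
12.8167 31.423522415060166
```

View pics/z4.png

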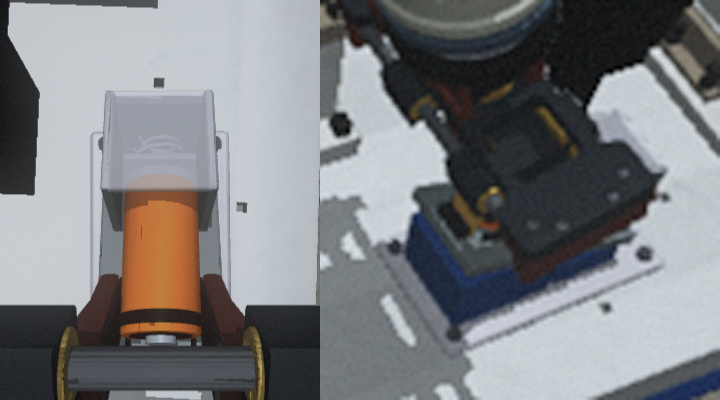

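The spring is back about 11.5 mm (7 N) and the cell is nearly level. I'll lower it to floor contact, release, back off and look.

```bash
python3 - <<'E'
from h import *
p,q=cellpose(0,39.3,13.5); r=movel(p,q,v=.012,until_force=4)
c=get_tcp_pos(); e=(c-cellpose(0,39.3,16)[0]);print(r,"above seat nominal mm",e@BX*1e3,e@BZ*1e3,np.array(get_ft_force()))
if r:
    command_gripper(.5); print(get_grip_width()*88,get_ft_force())
    z=tcpT()[:3,2]; movel(get_tcp_pos()-.09*z,v=.08)
    np.save("w5.npy",wristT())
    for n in("wrist","scene"): cv2.imwrite(f"pics/{n}5.png",read_camera(n)[:,:,::-1])
    w=cv2.imread("pics/wrist5.png")[0:400,160:480]; s=cv2.resize(cv2.imread("pics/scene5.png")[225:345,360:480],(400,400),interpolation=cv2.INTER_CUBIC)
    cv2.imwrite("pics/z5.png",np.hstack([w,s]))
print(get_time())
E
```

```text
True above seat nominal mm 0.0519518607084107 0.781343128566042 [-1.4438  0.0278  5.6883]
43.79868065946817 [0.01   0.6702 1.2135]
14.8583
```

View pics/z5.png

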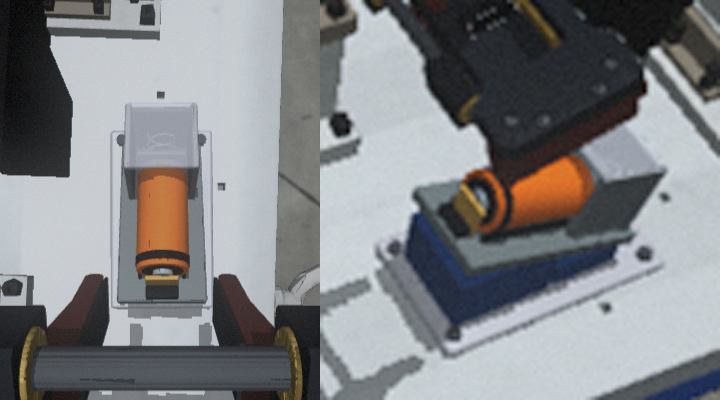

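The cell sits behind the brass blade: nub at crop (162,270), blade at (162,280). Next is a check that it's fully down, comparing predicted seated pixels with the image.

```bash
python3 - <<'E'
from h import *
T=np.load("w5.npy"); B=lambda x,z:O+(BX*x+BZ*z)/1000
for nm,x,z in[("blade top front",-35,18),("blade top rear",-38,18),("nub top",-35,22),("body end top",-32,32),("body end top if 4mm high",-32,36),("lip",22,40),("plane end",-47,0)]:
    print(nm,proj("wrist",B(x,z),T),proj("scene",B(x,z)))
im=cv2.imread("pics/wrist5.png"); print(im[245:300,322].tolist())
E
```

```text
blade top front [320.4402 274.1105] [405.2737 284.8286]
blade top rear [320.4373 279.0923] [403.8957 285.0673]
nub top [320.4297 272.243 ] [406.2428 283.2061]
body end top [320.405  262.1113] [410.0707 278.879 ]
body end top if 4mm high [320.3934 259.9423] [411.0616 277.2259]
lip [320.437  169.2968] [436.1759 271.6367]
plane end [320.4736 300.8054] [395.4794 293.0153]
[[68, 126, 195], [68, 127, 195], [65, 123, 193], [65, 125, 193], [58, 102, 158], [51, 52, 56], [51, 51, 56], [51, 51, 55], [47, 46, 53], [51, 51, 57], [50, 49, 55], [52, 50, 54], [50, 62, 83], [59, 102, 151], [63, 124, 192], [66, 124, 193], [66, 125, 195], [63, 117, 184], [53, 93, 150], [41, 56, 89], [40, 50, 64], [41, 42, 47], [40, 40, 47], [126, 121, 113], [187, 177, 167], [187, 178, 166], [186, 176, 165], [179, 167, 160], [136, 128, 121], [79, 77, 75], [67, 82, 93], [78, 127, 154], [95, 160, 192], [96, 162, 192], [81, 133, 161], [61, 87, 104], [53, 78, 91], [55, 76, 91], [56, 79, 89], [53, 70, 85], [48, 56, 62], [52, 50, 49], [54, 51, 51], [53, 52, 51], [50, 51, 51], [53, 50, 53], [52, 50, 49], [52, 50, 50], [56, 54, 51], [55, 55, 51], [57, 54, 56], [56, 55, 56], [47, 48, 47], [40, 40, 41], [87, 85, 80]]
```

```bash
python3 - <<'E'
import cv2,numpy as np
a=cv2.imread("pics/wrist5.png")[240:310,285:360]; b=cv2.imread("pics/scene5.png")[265:305,380:450]
cv2.imwrite("pics/z6.png",np.hstack([cv2.resize(a,(400,373),interpolation=cv2.INTER_CUBIC),cv2.resize(b,(400,373),interpolation=cv2.INTER_CUBIC)]))
E
```

```text
(no output)
```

View pics/z6.png

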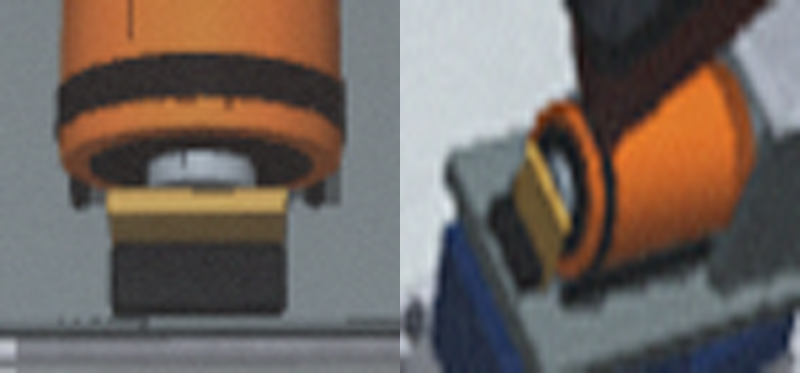

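The seated prediction matches: the body end top is at row 262 (predicted 262.1) and the nub is against the blade. I'll give one gentle press with shut fingers to make sure it's fully home, then leave and hand in.

```bash
python3 - <<'E'
from h import *
q=rotq(tool(YAW,90)); P=lambda x,z:O+(BX*x+BZ*z)/1000
command_gripper(0.0); move_pose(P(-2,75),q)
movel(P(-2,40),q,v=.08,until_force=6); r=movel(P(-2,27),q,v=.012,until_force=8)
print(r,"contact z",(get_tcp_pos()-O)@BZ*1e3,get_ft_force())
movel(P(-2,60),q,v=.05); movel(P(-2,60)+[-.03,0,.12],q,v=.15); wait(.3)
T=wristT(); im=read_camera("wrist"); cv2.imwrite("pics/w7.png",im[:,:,::-1]); print(get_time(),get_ft_force())
hs=cv2.cvtColor(im,cv2.COLOR_RGB2HSV); k=cv2.inRange(hs,(5,150,100),(16,255,255)); v,u=np.nonzero(k); print("orange",u.min(),u.max(),v.min(),v.max())
for x,z in[(-32,32),(22,40)]: print(proj("wrist",P(x,z),T))
E
```

```text
True contact z 35.389737002970705 [-0.0567  0.0128  6.1883]
19.275 [-0.0579 -0.2254  0.5263]
orange 48 341 165 439
[321.2707 238.5207]
[321.2431 164.3249]
```

View pics/w7.png

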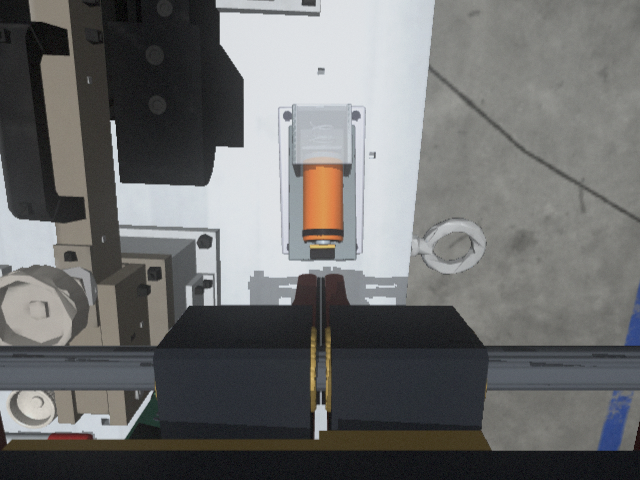

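The contact height of 35.4 mm matches a seated cell: 32 mm plus 3.1 mm for the tilted finger corner. The final picture shows the cell home at (322,203), with the nub behind the blade at (322,245) and the gripper clear.

```bash
python3 -c "
from station import *
print(job_done(),get_time())"
```

```text
the job is handed in; nothing more can be done
the job is handed in; nothing more can be done
```

The cell is seated in the spring holder, nub behind the brass contact and released with the gripper clear; the job was handed in at about 19 s of the 58 s allowed, and I don't have the verdict.

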